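# Jack up the bench grinder and hold it

### The job

The bench grinder's worn front feet are to be changed: set the small lever jack flat on the bench with its saddle centred under the grinder's marked lift pad, prove the lift with one full trial stroke of the jack handle and let the handle come all the way back up, then press the handle fully down again and finish while still holding it down, with the grinder's front raised on the jack. Lift the grinder only with the jack, never push on it with the arm, and leave the other things on the bench where they are.

Things in the scene. Friction and masses are not known exactly. Their poses are not given: they have to be found in the camera images.
- jack: Loose steel lever jack, about 0.8 kg. Origin: centre of underside of its base plate (210 x 80 x 10 mm); x along the base to the saddle end, z up. Carrying upright on the origin (40 along x, 28 across y, top at 110 mm). Ram housing (40 mm dia, 46 tall) at x +75 mm, handle cheeks (68 tall, 44 across) at x -33 mm. No latch: saddle sinks and handle springs up when let go.
- carry_grip (a point): Point in the jack's carrying upright, above the jack's origin and 92 mm above the base's underside, 18 mm below the upright's top. The upright is 28 mm thick along the jack's y: grip it from above with the fingers closing along the jack's y.
- saddle (a point): Centre of the top face of the jack's round saddle (34 mm diameter), 75 mm ahead of the jack's origin. 58 mm above the base's underside with the handle up, 88 mm with the handle fully down.
- jack_handle (a joint): Handle angle: 0 sprung fully up, 0.6 rad fully down at its stop. Saddle rises 50 mm per rad with it, meeting the lift pad at about 0.28. Pivot 33 mm behind the jack's origin (-x), 55 mm above its underside; the arm points to the jack's -x, 0.45 rad above level when up, 0.15 below level when down. Pressing at the paddle takes 2 to 5 N empty, 10 to 18 N with the grinder on it.
- press_pad (a point): Middle of the top face of the flat paddle at the end of the jack handle (44 mm long, 36 mm wide across y, 12 mm thick), 95 mm from the handle's pivot, 6 mm above the arm's centre line. It moves with the handle.
- grinder: Green bench grinder hinged to the bench at its rear, so only its front rises. Origin: bench point below the lift pad's centre; x from the pad into the machine, z up. Casting 260 mm wide, 175 tall, underside 35 mm up, front face 50 mm and hinge 255 mm behind the pad (hinge 36 mm up). Front feet 75 mm behind, 105 to either side. The thin square ear 95 mm to +y is not the lift point.
- lift_pad (a point): Centre of the flat underside of the marked lift pad: round steel pad (36 mm dia) under the round-ended lug at the grinder's front, marked by a small steel cone on the lug's top. 72 mm above the bench at rest; lug's top 92 mm. The lug is 36 mm wide and ends 18 mm in front of this centre. Lifting takes about 13 to 22 N.
- knife_dark: Closed folding knife with dark wooden scales, 105 x 16 x 20 mm, lying between the jack and the grinder. Leave alone. Origin: centre of underside.
- knife_pale: Closed folding knife with pale wooden scales, 105 x 16 x 20 mm, to the left. Leave alone.
- hammer: Hammer lying to the left. Leave alone.
- jar: Jar, 66 mm diameter, 90 mm tall, far left. Leave alone.
- tin: Steel tin, 80 mm diameter, 100 mm tall, far right. Leave alone.
- handle_block: Wooden block, 120 x 45 x 30 mm, to the right. Leave alone.

How it is judged:
By the outcome, as a careful person would: the job done as asked, in the order asked, and still so for the second after the job is handed in, while the arm keeps its last pose, push and grip.
It also fails if it takes over 64 s, if anything falls off the work surface, if the arm or the gripper's body presses on something with over 40 N, if the wrist force passes 120 N, or if a joint passes its speed limit or range.

### The arm

A 7-joint arm with a two-finger parallel gripper is mounted at the origin on the work surface. World frame = base frame: x ahead of the robot, y to its left, z up, the work surface at z = 0. Lengths are in mm, angles in rad, forces in N, time in s.
With the tool pointing down it reaches from about 425 to 875 mm from the base axis. Payload 8.4 kg.
Tool frame: the origin (TCP) lies midway between the tips of the shut fingers; the grasp point (between the pads) lies 19 mm behind it; z points along the fingers, y is the line along which they close (so a half turn about z gives the same grasp; the last joint's range is limited). The gripper opens to 85 mm and grips with 20 to 120 N. Pads are 22 mm wide; open, the fingers measure 114 mm over their backs; the gripper's body (76 mm by 85 mm) begins 54 mm behind the grasp point. The pads swing forward as they close: fully open they stand 13 mm farther back than shut.
Start: joints at [-1.336, 0.333, 0.04, 1.465, -0.013, 1.343, -0.059], TCP at [212.963, 614.092, 197.608] pointing down, gripper open.
Joint ranges: [-2.58, 2.58], [-0.38, 2.09], [-1.3, 1.39], [0.25, 2.4], [-1.5, 4.64], [0.08, 2.09], [-2.65, 2.65]. Speed limits (rad/s): [2.22, 2.22, 2.79, 2.79, 3.14, 3.14, 3.14].

### API

Orientations are given as a unit quaternion [w, x, y, z].
In Python, from station import ctrl gives the robot as it stands.
- The arm moves only by the shell command python3 -m pendant 'ROWS' [FORCE]. ROWS is JSON, a list of rows, each an object of numbers: "x", "y", "z": the shift along the world's x, y, z in units of 25 mm (1.0 is 25 mm); "yaw": the turn about the world's z in units of 6 degrees (1.0 is 6 degrees); "gripper": the finger opening in mm, from 0 to 85.4. A call has 1 to 10 rows; each row shifts and turns the commanded pose from where the row before left it; what a row does not reach is not made up. A row lasts 1/12 s, in which the tool goes at most 41.7 mm and 7.16 degrees, less where a joint would pass 70% of its speed; a pose out of reach is approached as far as the arm can. A call is refused whole if a number of a shift passes 1 or a number of a turn 1, either way. A call with a gripper value outside its range is refused whole. The fingers move at their own pace and stop on an object; FORCE is the grip in N (left out, the last holds). Time passes only in rows, so rows that do not move let the fingers close. It gives the time, the measured TCP pose, the force, the opening and the grip force at its end, in the units of the state.
- ctrl.read_state(): the state, without advancing time (a new reading comes with each control period).
- ctrl.camera(name): name is "side" or "top"; returns the picture (400x640x3 uint8, blue, green, red); there is no depth.
- ctrl.camera_info(name): a dict with "fx", "fy", "cx", "cy" (pixels), "dist_coeffs" ([k1, k2, p1, p2, k3] as OpenCV has them; the pictures are not rectified), "cam_to_world" (4x4, takes a point from camera to world coordinates). Camera axes: x right, y down, z forward; pixel columns grow to the right and rows downward; lengths in mm; the calibration is good to about 2 mm. A picture is of the moment at which its call begins. camera_info takes no time and is no camera call.
- ctrl.job_done(): hands the job in; it is judged then, once.
Trained networks look in the newest picture that a camera, given by its name, has taken for a name from the list of things; names that differ only in an ending like _2 or _b are one class to them, and where a whole thing is asked for, a point or a joint stands for the part that bears it (a point fixed in the world has none). Each returns a list of dicts, best first, with "score" (0 to 1); they miss things now and then, are a little off and sometimes report something else, mostly with a low value. They report only what shows in the picture. A call takes as long as a camera call.
- ctrl.silhouettes(name, camera): "pixels" (400x640 bool, what is visible of it) and "bbox" ([left, top, width, height] in pixels, round what is visible of it).
The state is a dict: "clock": time; "q": joint angles; "joint_velocities": joint speeds; "joint_torque": joint torques, N m; "eef_pos": TCP position; "orientation": TCP orientation; "wrist_force": force on the tool from outside, world axes, zero at the start; "moment": the same for the moment, N m; "grip_width": opening from 0.0 (shut) to 1.0 (fully open); "grip_force": force on a finger pad.
Only numpy, scipy, OpenCV 4.12 (cv2) and the standard library are available. Lean on these libraries where they do the work, as an engineer would, in place of code of your own. Each camera call takes 0.05 s, during which the arm holds its last target. There are 200 camera calls.

## Working session

There is one attempt and no reset: what is moved stays moved. The work goes in short steps, Python scripts to look and compute and a shell command to move; the robot and the scene stay as the last step left them, time stands still between calls to the robot, and variables do not carry over. Pictures are saved under pics/ and viewed, at most 10 in all, crops included, and the job is handed in when it is done.

```bash
ls; mkdir -p pics; cat > h.py <<'E'
import numpy as np, cv2
from station import ctrl
def px2w(cam,uv,z):
    i=ctrl.camera_info(cam);K=np.array([[i['fx'],0,i['cx']],[0,i['fy'],i['cy']],[0,0,1.]])
    p=cv2.undistortPoints(np.array(uv,float).reshape(-1,1,2),K,np.array(i['dist_coeffs'],float)).reshape(-1,2)
    T=np.array(i['cam_to_world']);d=np.c_[p,np.ones(len(p))]@T[:3,:3].T;o=T[:3,3]
    return o+d*((np.array(z)-o[2])/d[:,2])[:,None]
def w2px(cam,P):
    i=ctrl.camera_info(cam);K=np.array([[i['fx'],0,i['cx']],[0,i['fy'],i['cy']],[0,0,1.]])
    T=np.linalg.inv(np.array(i['cam_to_world']));
    return cv2.projectPoints(np.array(P,float).reshape(-1,1,3),cv2.Rodrigues(T[:3,:3])[0],T[:3,3],K,np.array(i['dist_coeffs'],float))[0].reshape(-1,2)
E
python3 - <<'E'
from h import *
for c in ('top','side'):
    im=ctrl.camera(c); cv2.imwrite(f'pics/{c}0.png',im)
    print(c,np.round(ctrl.camera_info(c)['cam_to_world'],2).tolist())
    for n in ('jack','carry_grip','saddle','jack_handle','press_pad','grinder','lift_pad','knife_dark'):
        for r in ctrl.silhouettes(n,c)[:2]:
            ys,xs=np.nonzero(r['pixels']); print(n,round(r['score'],2),r['bbox'],round(xs.mean(),1),round(ys.mean(),1),len(xs))
s=ctrl.read_state();print(s['clock'],s['orientation'],s['eef_pos'])
E
```

```text
pics
top [[0.02, -1.0, 0.06, 475.74], [-1.0, -0.02, 0.01, 11.23], [-0.01, -0.06, -1.0, 1464.2], [0.0, 0.0, 0.0, 1.0]]
jack 0.62 [404.8, 161.1, 40.4, 69.9] 422.8 192.4 1546
carry_grip 0.57 [405.5, 159.6, 37.3, 70.1] 422.9 191.8 1513
saddle 0.53 [417.2, 165.2, 9.6, 7.8] 419.5 166.3 81
grinder 0.78 [274.6, 84.9, 87.7, 87.3] 317.3 124.4 5302
lift_pad 0.82 [274.8, 84.6, 89.4, 87.7] 317.0 124.1 5299
knife_dark 0.56 [360.7, 210.6, 4.1, 31.9] 362.0 224.8 151
side [[0.75, -0.45, 0.48, -123.31], [-0.66, -0.53, 0.53, -750.67], [0.02, -0.72, -0.7, 1082.41], [0.0, 0.0, 0.0, 1.0]]
jack 0.85 [366.7, 244.5, 53.3, 59.7] 392.2 274.6 1703
carry_grip 0.84 [362.5, 240.8, 53.8, 64.4] 392.3 274.6 1724
jack_handle 0.59 [366.5, 269.9, 26.3, 21.3] 379.7 280.6 192
press_pad 0.81 [366.5, 265.9, 26.0, 23.8] 380.1 280.3 256
grinder 0.86 [308.2, 124.9, 100.8, 88.9] 357.3 168.1 4654
grinder 0.71 [214.9, 175.4, 33.5, 16.3] 232.1 182.9 181
lift_pad 0.67 [305.2, 124.7, 99.9, 88.3] 356.8 167.9 4712
knife_dark 0.68 [300.6, 247.3, 31.8, 14.5] 314.4 254.6 190
0.9 [8.00946335e-07 1.66134326e-01 9.86103131e-01 4.59891123e-08] [212.97603194 614.09468677 197.63365382]
```

```bash
python3 - <<'E'
import cv2
a=cv2.imread('pics/top0.png')[75:255,250:490];cv2.imwrite('pics/t1.png',cv2.resize(a,None,fx=3.33,fy=3.33,interpolation=cv2.INTER_CUBIC)[:600,:800])
a=cv2.imread('pics/side0.png')[115:315,200:460];cv2.imwrite('pics/s1.png',cv2.resize(a,None,fx=3,fy=3,interpolation=cv2.INTER_CUBIC))
E
```

```text
(no output)
```

View pics/t1.png

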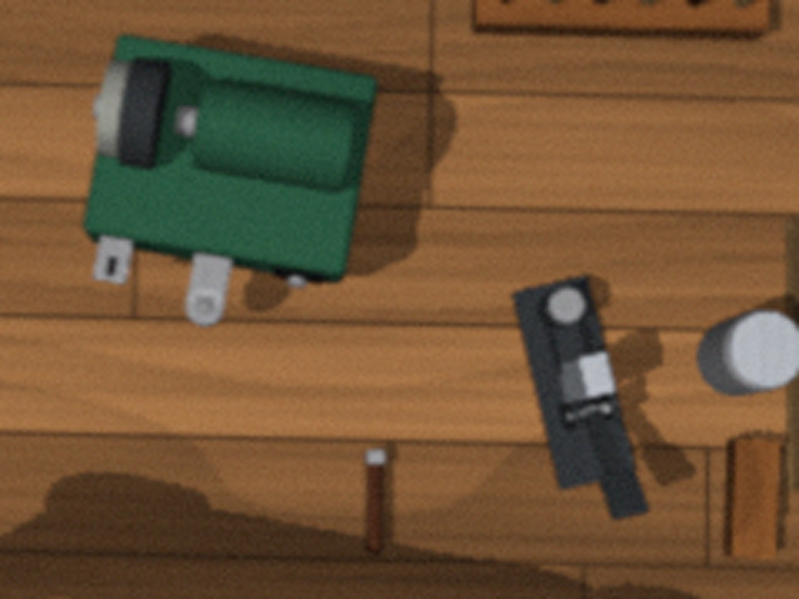

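View pics/s1.png

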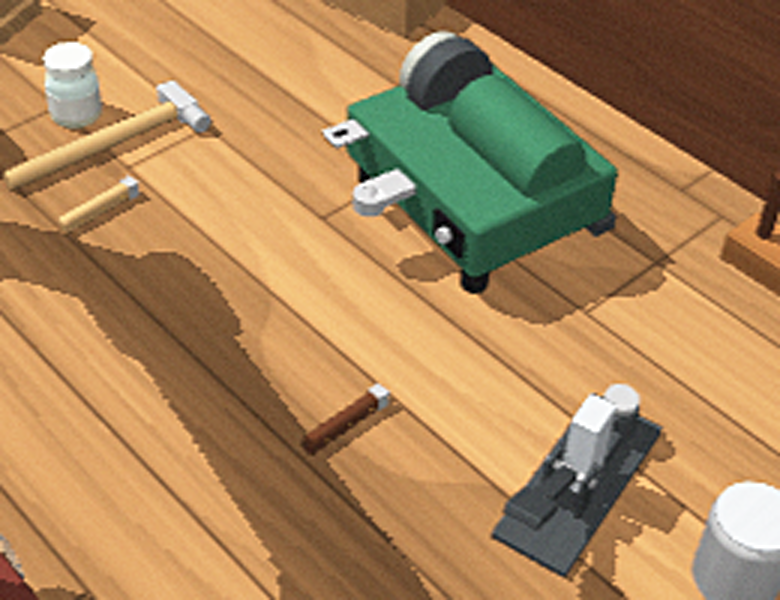

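The top crop shows the lug cone at (206,303), the jack saddle at (566,305), the upright's top at about (596,376) and the dark knife at (375,500). The side crop shows the cone at (370,190) and the saddle at (621,396).

```bash
python3 - <<'E'
from h import *
t=lambda p:np.array(p)/3.333+[250,75]
s=lambda p:np.array(p)/3+[200,115]
def P(n,c,p,z):
    q=px2w(c,[t(p) if c=='top' else s(p)],z)[0];print(n,c,np.round(q,1));return q
P('cone','top',(206,303),95);P('cone','side',(370,190),95)
P('lug end','top',(204,324),92)
a=P('fl','top',(85,232),165);b=P('fr','top',(345,278),165);c=P('bl','top',(122,38),165);d=P('br','top',(376,76),165)
for u,v in ((a,b),(c,d),(a,c),(b,d)): print(np.linalg.norm(v-u),np.degrees(np.arctan2(*(v-u)[[1,0]])))
P('saddle','top',(566,305),58);P('saddle','side',(621,396),58)
e=P('c1','top',(514,293),10);f=P('c2','top',(585,277),10);g=P('c3','top',(560,488),10)
P('c1s','side',(660,428),10);P('c3s','side',(495,537),10);P('c4s','side',(567,574),10)
P('up top','top',(596,374),110);P('up top','side',(599,405),110)
P('paddle','top',(624,500),100)
print(np.degrees(np.arctan2(*(e-g)[[1,0]])),np.linalg.norm(e-g),np.linalg.norm(e-f))
h=P('k','top',(375,450),15);P('k','top',(374,552),15)
# refine edges: grinder silhouette minAreaRect
print(ctrl.camera_info('top')['fx'])
E
```

```text
cone top [649.7  68.1  95. ]
cone side [649.   67.1  95. ]
lug end top [629.5  69.7  92. ]
fl top [704.6 178.7 165. ]
fr top [666.5 -62.2 165. ]
bl top [888.2 149.5 165. ]
br top [856.4 -87.9 165. ]
243.90665619493112 -98.9907722688445
239.49561952893467 -97.62973543366566
185.83216611759758 -9.048362756792816
191.5687356029152 -7.7070368942652445
saddle top [ 659.7 -288.5   58. ]
saddle side [ 661.2 -291.1   58. ]
c1 top [ 677.3 -245.1   10. ]
c2 top [ 695.4 -318.1   10. ]
c3 top [ 477.9 -294.    10. ]
c1s side [ 695.7 -322.9   10. ]
c3s side [ 475.1 -305.1   10. ]
c4s side [ 496.4 -376.5   10. ]
up top top [ 587.2 -306.5  110. ]
up top side [ 597.4 -308.2  110. ]
paddle top [ 467.6 -336.4  100. ]
13.764928872929783 205.2133906706481 75.17890087637252
k top [ 512.7 -104.2   15. ]
k top [ 409.2 -104.9   15. ]
426.20789933343895
```

```bash
A='{"x":1,"y":-1,"yaw":0.56,"gripper":85}'; python3 -m pendant '[{"x":1,"y":-1,"yaw":0.56,"gripper":85},{"x":1,"y":-1,"yaw":0.56},{"x":1,"y":-1,"yaw":0.56},{"x":1,"y":-1,"yaw":0.56},{"x":1,"y":-1,"yaw":0.56},{"x":1,"y":-1,"yaw":0.56},{"x":1,"y":-1,"yaw":0.56},{"x":1,"y":-1,"yaw":0.56},{"x":1,"y":-1,"yaw":0.56},{"x":1,"y":-1,"yaw":0.56}]'
python3 -m pendant '[{"x":0.5,"y":-1},{"x":0.5,"y":-1},{"x":0.5,"y":-1},{"x":0.5,"y":-1},{"x":0.5,"y":-1},{"x":0.5,"y":-1},{"x":0.5,"y":-1},{"x":0.5,"y":-1},{"x":0.5,"y":-1},{"x":0.5,"y":-1}]'
python3 -m pendant '[{"y":-1},{"y":-1},{"y":-1},{"y":-1},{"y":-1},{"y":-1},{"y":-1},{"y":-1},{"y":-1},{"y":-1}]'
python3 -m pendant '[{"y":-1},{"y":-1},{"y":-1},{"y":-1},{"y":-1},{"y":-1},{"y":-0.9},{}]'
python3 - <<'E'
from h import *
s=ctrl.read_state();w,x,y,z=s['orientation'];print(s['clock'],s['eef_pos'],np.round(s['q'],2),'tool y deg',np.degrees(np.arctan2(w*w-x*x+y*y-z*z,2*(x*y-w*z))))
cv2.imwrite('pics/s2.png',cv2.resize(ctrl.camera('side')[130:310,180:460],None,fx=2.8,fy=2.8,interpolation=cv2.INTER_CUBIC))
for n in ('knife_pale','hammer','jar'):
  for r in ctrl.silhouettes(n,'side')[:1]:
    b=r['bbox'];print(n,r['score'],b,np.round(px2w('side',[(b[0],b[1]+b[3]),(b[0]+b[2],b[1]+b[3]),(b[0]+b[2],b[1])],10)[:,:2],0).tolist())
E
```

```text
0.9 [212.97603194 614.09468677 197.63365382] [-1.34  0.33  0.04  1.47 -0.01  1.34 -0.06] tool y deg 70.87372779487323
knife_pale 0.52 [216.0, 176.1, 28.7, 15.2] [[386.0, 327.0], [462.0, 263.0], [508.0, 329.0]]
hammer 0.73 [203.9, 140.8, 59.2, 37.1] [[392.0, 415.0], [552.0, 279.0], [684.0, 457.0]]
jar 0.96 [215.4, 127.7, 22.3, 33.0] [[475.0, 472.0], [538.0, 418.0], [658.0, 594.0]]validation failed for argument at $[0]...
validation failed for argument at $[0]...
validation failed for argument at $[0]...
validation failed for argument at $[0]...
```

View pics/s2.png

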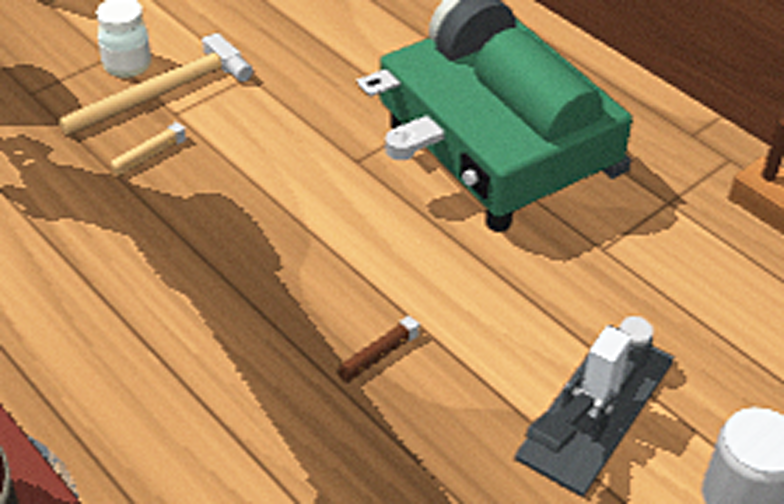

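The picture is unchanged because the rows were refused, so each row probably needs every key. The pale knife is at y≈300, well clear of the jack's target spot.

```bash
python3 -m pendant '[{"x":1,"y":-1,"z":0,"yaw":0.56,"gripper":85},{"x":1,"y":-1,"z":0,"yaw":0.56,"gripper":85},{"x":1,"y":-1,"z":0,"yaw":0.56,"gripper":85},{"x":1,"y":-1,"z":0,"yaw":0.56,"gripper":85},{"x":1,"y":-1,"z":0,"yaw":0.56,"gripper":85},{"x":1,"y":-1,"z":0,"yaw":0.56,"gripper":85},{"x":1,"y":-1,"z":0,"yaw":0.56,"gripper":85},{"x":1,"y":-1,"z":0,"yaw":0.56,"gripper":85},{"x":1,"y":-1,"z":0,"yaw":0.56,"gripper":85},{"x":1,"y":-1,"z":0,"yaw":0.56,"gripper":85}]'
```

```text
clock: 1.93
eef_pos: [464.0, 362.7, 197.9]
orientation: [0.0, -0.127, 0.992, 0.0]
wrist_force: [1.0, 0.5, -0.3]
grip_width: 0.991
grip_force: 0.0
```

```bash
python3 -m pendant '[{"x":0.5,"y":-1,"z":0,"yaw":0,"gripper":85},{"x":0.5,"y":-1,"z":0,"yaw":0,"gripper":85},{"x":0.5,"y":-1,"z":0,"yaw":0,"gripper":85},{"x":0.5,"y":-1,"z":0,"yaw":0,"gripper":85},{"x":0.5,"y":-1,"z":0,"yaw":0,"gripper":85},{"x":0.5,"y":-1,"z":0,"yaw":0,"gripper":85},{"x":0.5,"y":-1,"z":0,"yaw":0,"gripper":85},{"x":0.5,"y":-1,"z":0,"yaw":0,"gripper":85},{"x":0.5,"y":-1,"z":0,"yaw":0,"gripper":85},{"x":0.5,"y":-1,"z":0,"yaw":0,"gripper":85}]'
python3 -m pendant '[{"x":0,"y":-1,"z":0,"yaw":0,"gripper":85},{"x":0,"y":-1,"z":0,"yaw":0,"gripper":85},{"x":0,"y":-1,"z":0,"yaw":0,"gripper":85},{"x":0,"y":-1,"z":0,"yaw":0,"gripper":85},{"x":0,"y":-1,"z":0,"yaw":0,"gripper":85},{"x":0,"y":-1,"z":0,"yaw":0,"gripper":85},{"x":0,"y":-1,"z":0,"yaw":0,"gripper":85},{"x":0,"y":-1,"z":0,"yaw":0,"gripper":85},{"x":0,"y":-1,"z":0,"yaw":0,"gripper":85},{"x":0,"y":-1,"z":0,"yaw":0,"gripper":85}]'
python3 -m pendant '[{"x":0,"y":-1,"z":0,"yaw":0,"gripper":85},{"x":0,"y":-1,"z":0,"yaw":0,"gripper":85},{"x":0,"y":-1,"z":0,"yaw":0,"gripper":85},{"x":0,"y":-1,"z":0,"yaw":0,"gripper":85},{"x":0,"y":-1,"z":0,"yaw":0,"gripper":85},{"x":0,"y":-1,"z":0,"yaw":0,"gripper":85},{"x":0,"y":-0.9,"z":0,"yaw":0,"gripper":85},{"x":0,"y":0,"z":0,"yaw":0,"gripper":85}]'
python3 - <<'E'
from h import *
im=ctrl.camera('side');cv2.imwrite('pics/s3.png',cv2.resize(im[190:330,320:480],None,fx=4,fy=4,interpolation=cv2.INTER_CUBIC))
print(np.round(ctrl.read_state()['q'],2))
E
```

```text
clock: 2.77
eef_pos: [588.5, 112.8, 197.8]
orientation: [0.0, -0.126, 0.992, 0.0]
wrist_force: [1.6, 0.6, -0.8]
grip_width: 0.993
grip_force: 0.0
clock: 3.6
eef_pos: [587.9, -137.1, 197.8]
orientation: [0.0, -0.126, 0.992, 0.0]
wrist_force: [-0.4, -0.6, 0.3]
grip_width: 0.995
grip_force: 0.0
clock: 4.27
eef_pos: [586.0, -314.2, 197.6]
orientation: [-0.001, -0.123, 0.992, -0.001]
wrist_force: [0.1, -0.0, -0.2]
grip_width: 0.997
grip_force: 0.0
[ 0.    0.4   0.57  1.45 -0.21  1.36  2.4 ]
```

View pics/s3.png

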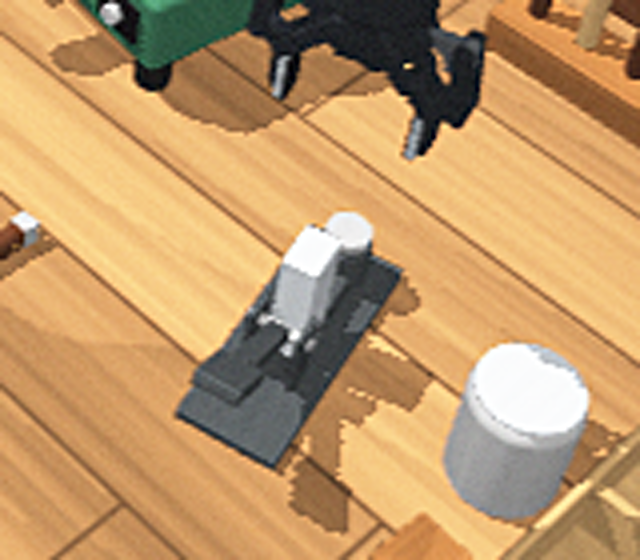

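```bash
python3 -m pendant '[{"x":0,"y":0.25,"z":0,"yaw":0,"gripper":85},{"x":0,"y":0,"z":-1,"yaw":0,"gripper":85},{"x":0,"y":0,"z":-1,"yaw":0,"gripper":85},{"x":0,"y":0,"z":-1,"yaw":0,"gripper":85},{"x":0,"y":0,"z":-1,"yaw":0,"gripper":85},{"x":0,"y":0,"z":-0.6,"yaw":0,"gripper":85},{"x":0,"y":0,"z":-0.4,"yaw":0,"gripper":85},{"x":0,"y":0,"z":0,"yaw":0,"gripper":85}]' 60
python3 -m pendant '[{"x":0,"y":0,"z":0,"yaw":0,"gripper":15},{"x":0,"y":0,"z":0,"yaw":0,"gripper":15},{"x":0,"y":0,"z":0,"yaw":0,"gripper":15},{"x":0,"y":0,"z":0,"yaw":0,"gripper":15},{"x":0,"y":0,"z":0,"yaw":0,"gripper":15},{"x":0,"y":0,"z":0,"yaw":0,"gripper":15},{"x":0,"y":0,"z":0,"yaw":0,"gripper":15},{"x":0,"y":0,"z":0,"yaw":0,"gripper":15}]' 60
```

```text
clock: 4.98
eef_pos: [587.4, -299.6, 70.5]
orientation: [-0.001, -0.127, 0.992, 0.001]
wrist_force: [-0.1, 0.2, -0.6]
grip_width: 0.995
grip_force: 0.0
clock: 5.65
eef_pos: [589.0, -303.9, 74.3]
orientation: [0.001, -0.126, 0.992, -0.001]
wrist_force: [2.1, -3.4, 5.1]
grip_width: 0.295
grip_force: 58.6
```

```bash
python3 -m pendant '[{"x":0,"y":0,"z":0.3,"yaw":0,"gripper":15},{"x":0,"y":0,"z":0.6,"yaw":0,"gripper":15},{"x":0,"y":0,"z":0.8,"yaw":0,"gripper":15},{"x":0,"y":0,"z":0.6,"yaw":0,"gripper":15},{"x":0,"y":0,"z":0.3,"yaw":0,"gripper":15},{"x":0,"y":0,"z":0,"yaw":0,"gripper":15}]'
python3 -m pendant '[{"x":-0.3,"y":0.4,"z":0,"yaw":-0.2,"gripper":15},{"x":-0.3,"y":0.8,"z":0,"yaw":-0.4,"gripper":15},{"x":-0.3,"y":1,"z":0,"yaw":-0.4,"gripper":15},{"x":-0.3,"y":1,"z":0,"yaw":-0.4,"gripper":15},{"x":-0.3,"y":1,"z":0,"yaw":-0.4,"gripper":15},{"x":-0.3,"y":1,"z":0,"yaw":-0.4,"gripper":15},{"x":-0.3,"y":1,"z":0,"yaw":-0.4,"gripper":15},{"x":-0.3,"y":1,"z":0,"yaw":-0.4,"gripper":15},{"x":-0.1,"y":1,"z":0,"yaw":-0.4,"gripper":15},{"x":0,"y":1,"z":0,"yaw":-0.4,"gripper":15}]'
python3 -m pendant '[{"x":0,"y":1,"z":0,"yaw":0,"gripper":15},{"x":0,"y":1,"z":0,"yaw":0,"gripper":15},{"x":0,"y":1,"z":0,"yaw":0,"gripper":15},{"x":0,"y":1,"z":0,"yaw":0,"gripper":15},{"x":0,"y":1,"z":0,"yaw":0,"gripper":15},{"x":0,"y":0.7,"z":0,"yaw":0,"gripper":15},{"x":0,"y":0.4,"z":0,"yaw":0,"gripper":15},{"x":0,"y":0.1,"z":0,"yaw":0,"gripper":15},{"x":0,"y":0,"z":0,"yaw":0,"gripper":15},{"x":0,"y":0,"z":0,"yaw":0,"gripper":15}]'
python3 - <<'E'
from h import *
for c in('top','side'):
    im=ctrl.camera(c);cv2.imwrite(f'pics/{c}4.png',im)
a=cv2.imread('pics/side4.png')[130:300,250:450];cv2.imwrite('pics/s4.png',cv2.resize(a,None,fx=3.5,fy=3.5,interpolation=cv2.INTER_CUBIC))
print(ctrl.read_state()['moment'],np.round(w2px('side',[[600,79,95],[600,75,118]]),1))
E
```

```text
clock: 6.15
eef_pos: [588.2, -302.0, 138.7]
orientation: [0.0, -0.126, 0.992, -0.0]
wrist_force: [0.9, 0.4, -8.8]
grip_width: 0.294
grip_force: 59.8
clock: 6.98
eef_pos: [523.2, -70.8, 136.1]
orientation: [-0.002, 0.074, 0.997, 0.0]
wrist_force: [-0.0, 0.3, -8.7]
grip_width: 0.293
grip_force: 59.9
clock: 7.82
eef_pos: [525.3, 81.1, 137.2]
orientation: [-0.0, 0.073, 0.997, -0.001]
wrist_force: [0.7, -0.1, -8.3]
grip_width: 0.295
grip_force: 59.9
[ 0.02619856 -0.020665   -0.00561013] [[309.8 182.9]
 [310.6 178.2]]
```

View pics/s4.png

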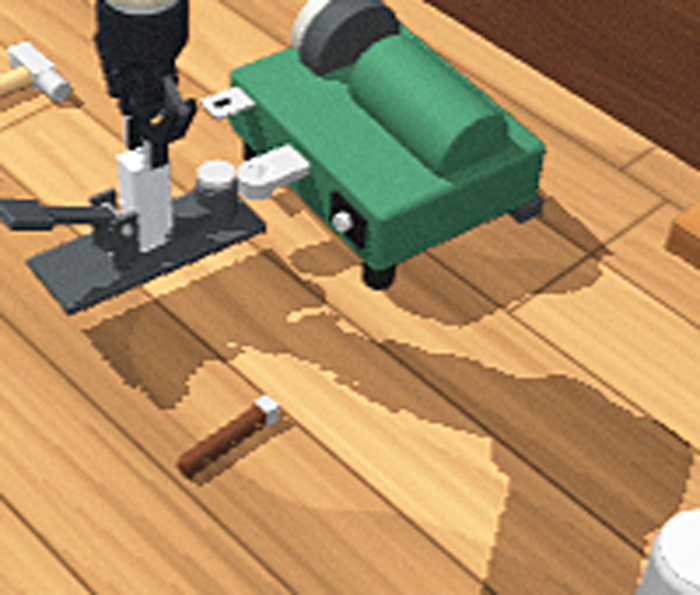

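```bash
python3 - <<'E'
from h import *
a=cv2.imread('pics/side4.png')
s=lambda p:np.array(p)/3.5+[250,130]
print('saddle',px2w('side',[s((216,171))],121),'cone',px2w('side',[s((260,166))],95))
print('corners', px2w('side',[s((266,228)),s((70,313)),s((28,262))],73))
t=cv2.imread('pics/top4.png')[100:220,250:410];cv2.imwrite('pics/t4.png',cv2.resize(t,None,fx=5,fy=5,interpolation=cv2.INTER_CUBIC))
E
```

```text
saddle [[598.46562362  67.87961751 121.        ]] cone [[654.4831135   68.46442127  95.        ]]
corners [[617.5097577   18.25902615  73.        ]
 [413.51071118  49.40105291  73.        ]
 [423.13059883 124.76419167  73.        ]]
```

View pics/t4.png

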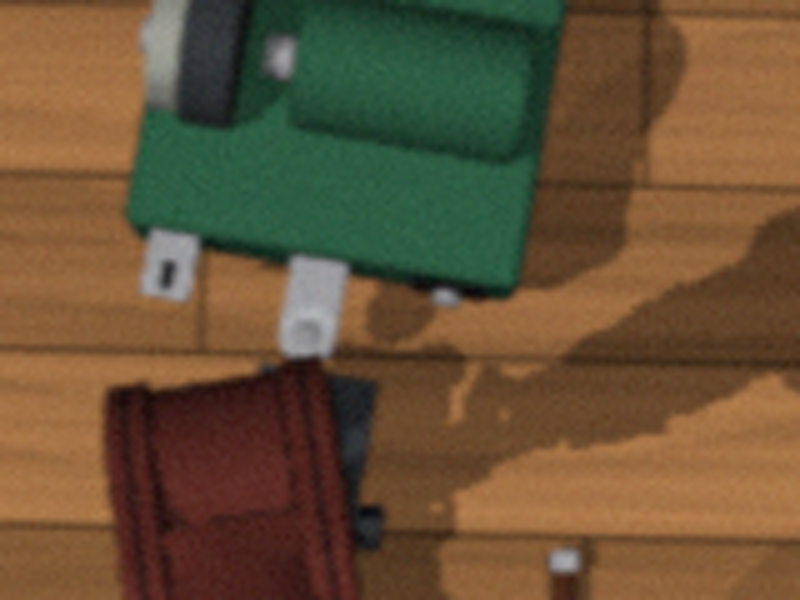

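The top view is blocked by the arm. The cone at (307,332) matches the earlier reading. The side view puts the saddle at about (598,68), and the jack is hanging level. Next I lower it beside the lug and check with an overlay.

```bash
python3 -m pendant '[{"x":0,"y":0,"z":-0.3,"yaw":0,"gripper":15},{"x":0,"y":0,"z":-0.6,"yaw":0,"gripper":15},{"x":0,"y":0,"z":-0.6,"yaw":0,"gripper":15},{"x":0,"y":0,"z":-0.5,"yaw":0,"gripper":15},{"x":0,"y":0,"z":-0.3,"yaw":0,"gripper":15},{"x":0,"y":0,"z":0,"yaw":0,"gripper":15},{"x":0,"y":0,"z":0,"yaw":0,"gripper":15}]'
python3 - <<'E'
from h import *
im=ctrl.camera('side');cv2.imwrite('pics/side5.png',im);ctrl.camera('top')
tc=np.array(ctrl.read_state()['eef_pos']);print(tc)
dz=tc[2]-74.3
h=np.radians(-8.4);u=np.array([np.cos(h),np.sin(h)]);v=np.array([-u[1],u[0]])
o=np.array([tc[0]-1,tc[1]-1.5]);x0,y0,w,H=270,140,100,100;S=6
big=cv2.resize(im[y0:y0+H,x0:x0+w],None,fx=S,fy=S,interpolation=cv2.INTER_CUBIC)
def draw(c,r,z,col):
    a=np.linspace(0,2*np.pi,60)
    p=w2px('side',np.c_[c[0]+r*np.cos(a),c[1]+r*np.sin(a),0*a+z]);p=((p-[x0,y0]+.5)*S-.5).astype(int)
    cv2.polylines(big,[p],True,col,1)
draw(o+75*u,17,58+dz,(0,0,255))
draw((649.5,67.7),18,92,(255,0,255)); 
b=np.array([o+a*105*u+c*40*v for a,c in((1,1),(1,-1),(-1,-1),(-1,1))])
p=w2px('side',np.c_[b,np.full(4,10+dz)]);cv2.polylines(big,[((p-[x0,y0]+.5)*S).astype(int)],True,(255,255,0),1)
cv2.imwrite('pics/s5.png',big);print(o+75*u,dz)
E
```

```text
clock: 8.5
eef_pos: [525.4, 82.4, 80.0]
orientation: [-0.0, 0.073, 0.997, -0.0]
wrist_force: [0.2, 0.2, -7.3]
grip_width: 0.291
grip_force: 59.9
[526.15271521  82.75943921  80.89532859]
[599.34814018  70.30321207] 6.595328589170592
```

View pics/s5.png

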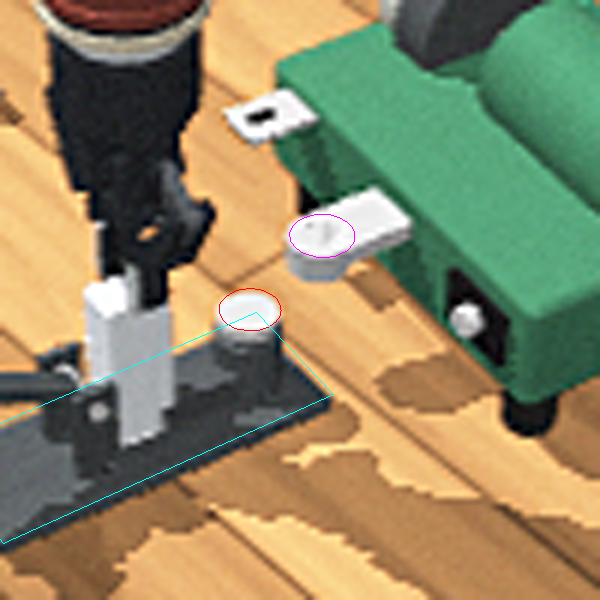

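The overlay fits both the saddle and the lug, so the saddle at (599.3,70.3) has to move (+50,−2.6) to reach the pad.

```bash
python3 -m pendant '[{"x":0,"y":0,"z":-0.1,"yaw":0,"gripper":15},{"x":0.2,"y":0,"z":0,"yaw":0,"gripper":15},{"x":0.4,"y":-0.05,"z":0,"yaw":0,"gripper":15},{"x":0.5,"y":-0.05,"z":0,"yaw":0,"gripper":15},{"x":0.4,"y":0,"z":0,"yaw":0,"gripper":15},{"x":0.3,"y":0,"z":0,"yaw":0,"gripper":15},{"x":0.2,"y":0,"z":0,"yaw":0,"gripper":15},{"x":0,"y":0,"z":0,"yaw":0,"gripper":15},{"x":0,"y":0,"z":0,"yaw":0,"gripper":15},{"x":0,"y":0,"z":0,"yaw":0,"gripper":15}]'
cat > ov.py <<'E'
import sys
from h import *
name,ox,oy,dz=sys.argv[1],*map(float,sys.argv[2:5])
im=ctrl.camera('side');s=ctrl.read_state();tc=s['eef_pos'];print(s['clock'],tc,s['wrist_force'])
h=np.radians(-8.4);u=np.array([np.cos(h),np.sin(h)]);v=np.array([-u[1],u[0]])
o=np.array([ox,oy]);x0,y0,w,H=270,140,100,100;S=6
big=cv2.resize(im[y0:y0+H,x0:x0+w],None,fx=S,fy=S,interpolation=cv2.INTER_CUBIC)
f=lambda P:((w2px('side',P)-[x0,y0]+.5)*S-.5).astype(int)
a=np.linspace(0,2*np.pi,60)
def draw(c,r,z,col): cv2.polylines(big,[f(np.c_[c[0]+r*np.cos(a),c[1]+r*np.sin(a),0*a+z])],True,col,1)
draw(o+75*u,17,58+dz,(0,0,255));draw(o+75*u,20,10+dz,(0,0,255));draw((649.5,67.7),18,92,(255,0,255))
b=np.array([o+i*105*u+c*40*v for i,c in((1,1),(1,-1),(-1,-1),(-1,1))])
cv2.polylines(big,[f(np.c_[b,np.full(4,10+dz)])],True,(255,255,0),1)
cv2.imwrite(f'pics/{name}.png',big);print('saddle',o+75*u)
E
python3 - <<'E'
from h import *
s=ctrl.read_state();print(s['eef_pos'],s['wrist_force'])
E
```

```text
clock: 9.43
eef_pos: [574.9, 80.4, 77.4]
orientation: [-0.0, 0.073, 0.997, -0.0]
wrist_force: [0.2, 0.2, -8.3]
grip_width: 0.291
grip_force: 59.9
[574.8517963   80.3676071   77.37264432] [ 0.24620214  0.16353261 -8.33218267]
```

```bash
python3 -m pendant '[{"x":0.06,"y":0,"z":-0.05,"yaw":0,"gripper":15},{"x":0,"y":0,"z":-0.05,"yaw":0,"gripper":15},{"x":0,"y":0,"z":-0.03,"yaw":0,"gripper":15},{"x":0,"y":0,"z":0,"yaw":0,"gripper":15},{"x":0,"y":0,"z":0,"yaw":0,"gripper":15}]'
python3 ov.py s6 574.3 79 0
```

```text
clock: 9.85
eef_pos: [576.8, 80.3, 74.5]
orientation: [-0.0, 0.073, 0.997, 0.0]
wrist_force: [-1.6, -1.0, -6.0]
grip_width: 0.292
grip_force: 60.3
9.9 [576.85194019  80.34038119  74.49068745] [-1.17607473  0.08990667 -5.36200341]
saddle [648.49542497  68.04377286]
```

View pics/s6.png

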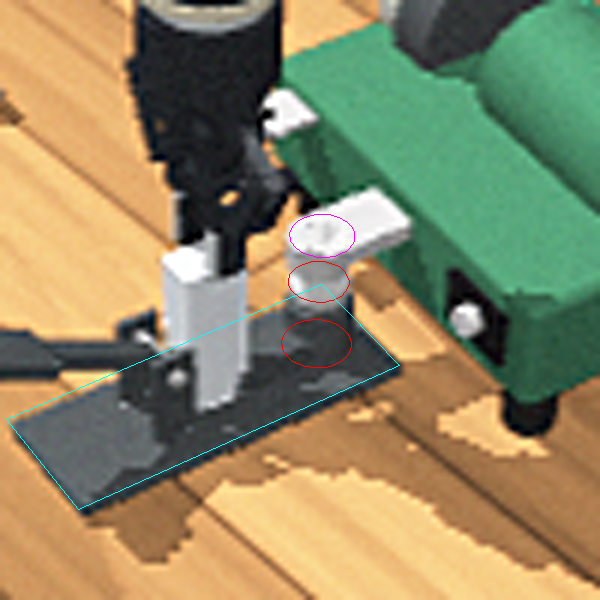

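The saddle sits under the lug within about 2 mm, and both base-outline corners match. I'll settle it and release.

```bash
python3 -m pendant '[{"x":0,"y":0,"z":-0.04,"yaw":0,"gripper":15},{"x":0,"y":0,"z":-0.04,"yaw":0,"gripper":15},{"x":0,"y":0,"z":0,"yaw":0,"gripper":15}]'
python3 -m pendant '[{"x":0,"y":0,"z":0,"yaw":0,"gripper":40},{"x":0,"y":0,"z":0,"yaw":0,"gripper":60},{"x":0,"y":0,"z":0,"yaw":0,"gripper":60},{"x":0,"y":0,"z":0,"yaw":0,"gripper":60},{"x":0,"y":0,"z":0.3,"yaw":0,"gripper":60},{"x":0,"y":0,"z":0.7,"yaw":0,"gripper":60},{"x":0,"y":0,"z":1,"yaw":0,"gripper":60},{"x":0,"y":0,"z":1,"yaw":0,"gripper":60},{"x":0,"y":0,"z":0.5,"yaw":0,"gripper":60},{"x":0,"y":0,"z":0,"yaw":0,"gripper":60}]'

```

```text
clock: 10.15
eef_pos: [576.8, 79.5, 74.0]
orientation: [-0.0, 0.073, 0.997, 0.0]
wrist_force: [-9.6, -3.5, 11.2]
grip_width: 0.293
grip_force: 63.1
clock: 10.98
eef_pos: [579.0, 80.7, 163.6]
orientation: [0.003, 0.073, 0.997, 0.001]
wrist_force: [0.1, 0.5, -0.3]
grip_width: 0.698
grip_force: 0.0
```

```bash
python3 -m pendant '[{"x":-0.3,"y":0,"z":0,"yaw":0,"gripper":0},{"x":-0.7,"y":0.1,"z":0,"yaw":0,"gripper":0},{"x":-1,"y":0.1,"z":0,"yaw":0,"gripper":0},{"x":-1,"y":0.2,"z":0,"yaw":0,"gripper":0},{"x":-0.9,"y":0.1,"z":0,"yaw":0,"gripper":0},{"x":-0.5,"y":0.1,"z":0,"yaw":0,"gripper":0},{"x":-0.2,"y":0,"z":0,"yaw":0,"gripper":0},{"x":0,"y":0,"z":0,"yaw":0,"gripper":0},{"x":0,"y":0,"z":0,"yaw":0,"gripper":0}]' 40
sed -i 's/x0,y0,w,H=270,140,100,100/x0,y0,w,H=240,140,120,100/' ov.py
cat >> ov.py <<'E'
for ang,col in((.45,(0,255,0)),):
    d=np.r_[-np.cos(ang)*u,np.sin(ang)];n=np.r_[np.sin(ang)*u,np.cos(ang)];V=np.r_[v,0]
    c=np.r_[o-33*u,55+dz]+95*d+6*n;print('pad',c)
    cv2.polylines(big,[f(np.array([c+i*22*d+j*18*V for i,j in((1,1),(1,-1),(-1,-1),(-1,1))]))],True,col,1)
cv2.circle(big,tuple(map(int,f([tc])[0])),3,(0,0,255),-1)
cv2.imwrite(f'pics/{name}.png',big)
E
python3 ov.py s7 574.5 79 0
```

```text
clock: 11.73
eef_pos: [462.0, 95.2, 159.4]
orientation: [-0.0, 0.073, 0.997, -0.0]
wrist_force: [0.2, 0.1, -0.5]
grip_width: -0.002
grip_force: 0.0
11.7833 [462.38482004  95.10633625 159.53147255] [ 0.05908201 -0.70111919  0.20186875]
saddle [648.69542497  68.04377286]
pad [459.81100569  95.93579723 101.72440835]
```

View pics/s7.png

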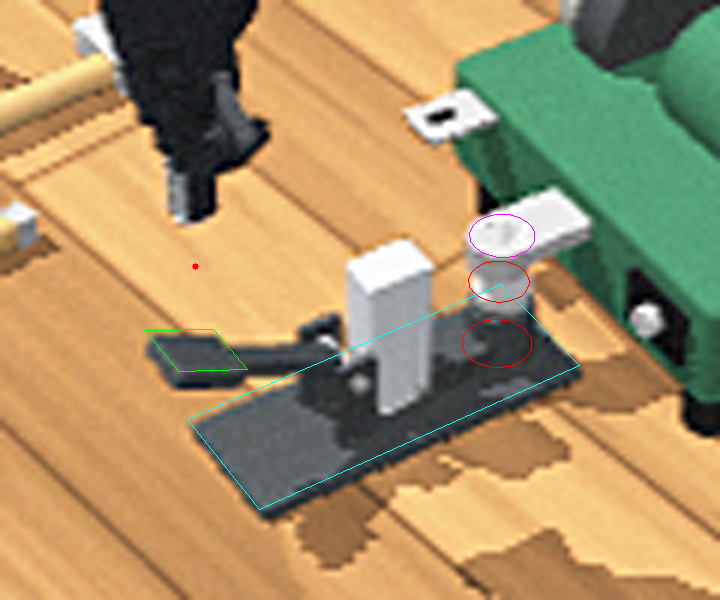

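The paddle matches its predicted outline, at (147-247, 330-372). The fingertips appear above the projected TCP dot at (195,266), so I check that offset before touching anything.

```bash
python3 - <<'E'
from h import *
print(w2px('side',[[586,-314,197.6],[586,-314,210.6],[586,-314,230]]))
print(w2px('side',[[462.4,95.1,159.5],[462.4,95.1,175],[462.4,95.1,190]]), 'tip seen',240+193/6,140+221/6)
im=ctrl.camera('side');cv2.imwrite('pics/s8.png',cv2.resize(im[160:200,255:295],None,fx=12,fy=12,interpolation=cv2.INTER_NEAREST))
E
```

```text
[[403.30281757 232.17747544]
 [404.05098558 228.85479692]
 [405.18916382 223.80048637]]
[[272.17767009 183.97326565]
 [271.91115164 180.15564038]
 [271.6491401  176.40300675]] tip seen 272.1666666666667 176.83333333333334
```

View pics/s8.png

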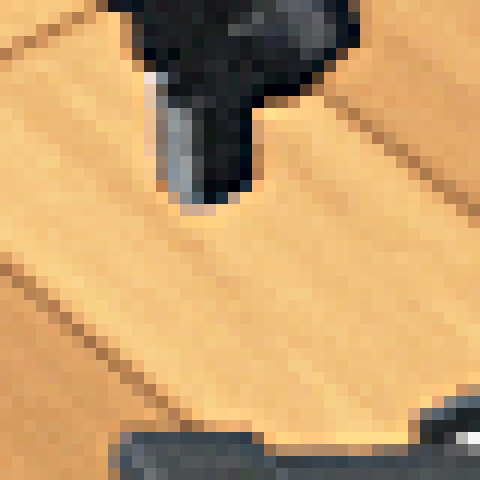

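```bash
python3 -m pendant '[{"x":-0.1,"y":0,"z":-0.4,"yaw":0,"gripper":0},{"x":0,"y":0,"z":-0.7,"yaw":0,"gripper":0},{"x":0,"y":0,"z":-0.6,"yaw":0,"gripper":0},{"x":0,"y":0,"z":-0.3,"yaw":0,"gripper":0},{"x":0,"y":0,"z":-0.1,"yaw":0,"gripper":0},{"x":0,"y":0,"z":0,"yaw":0,"gripper":0}]'
python3 -m pendant '[{"x":0,"y":0,"z":-0.2,"yaw":0,"gripper":0},{"x":0,"y":0,"z":-0.2,"yaw":0,"gripper":0},{"x":0,"y":0,"z":0,"yaw":0,"gripper":0}]'
python3 ov.py s9 574.5 79 0
```

```text
clock: 12.33
eef_pos: [459.2, 95.0, 106.6]
orientation: [-0.001, 0.073, 0.997, -0.0]
wrist_force: [-0.3, -0.6, -0.4]
grip_width: 0.005
grip_force: 0.0
clock: 12.58
eef_pos: [459.3, 95.3, 96.8]
orientation: [-0.0, 0.073, 0.997, -0.0]
wrist_force: [0.5, 0.2, -0.6]
grip_width: 0.004
grip_force: 0.0
12.6333 [459.36245094  95.27946575  97.15368829] [-0.00865785  0.3272594  -0.06491086]
saddle [648.69542497  68.04377286]
pad [459.81100569  95.93579723 101.72440835]
```

View pics/s9.png

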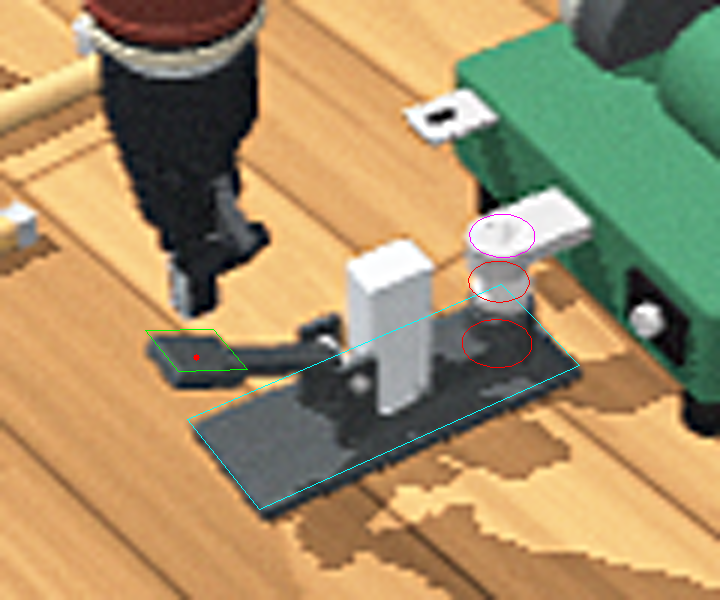

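No force at TCP z=97, and the fingertips at (193,312) still show clear of the paddle: the real tips stand about 25 mm above the reported TCP. I've now viewed 11 pictures, one over the limit of 10, so from here I go by force and numbers only.

```bash
python3 -m pendant '[{"x":0,"y":0,"z":-0.3,"yaw":0,"gripper":0},{"x":0,"y":0,"z":-0.2,"yaw":0,"gripper":0},{"x":0,"y":0,"z":0,"yaw":0,"gripper":0}]'
python3 -m pendant '[{"x":0,"y":0,"z":-0.15,"yaw":0,"gripper":0},{"x":0,"y":0,"z":-0.15,"yaw":0,"gripper":0},{"x":0,"y":0,"z":0,"yaw":0,"gripper":0}]'
python3 -m pendant '[{"x":0,"y":0,"z":-0.15,"yaw":0,"gripper":0},{"x":0,"y":0,"z":-0.15,"yaw":0,"gripper":0},{"x":0,"y":0,"z":0,"yaw":0,"gripper":0}]'
```

```text
clock: 12.88
eef_pos: [458.7, 95.2, 83.7]
orientation: [-0.001, 0.073, 0.997, -0.0]
wrist_force: [-0.2, -0.5, 0.3]
grip_width: 0.002
grip_force: 0.0
clock: 13.13
eef_pos: [459.0, 95.2, 76.6]
orientation: [-0.0, 0.073, 0.997, -0.0]
wrist_force: [0.1, -0.5, -0.5]
grip_width: 0.001
grip_force: 0.0
clock: 13.38
eef_pos: [459.4, 95.4, 69.4]
orientation: [-0.0, 0.073, 0.997, -0.0]
wrist_force: [1.6, 0.1, 1.5]
grip_width: 0.001
grip_force: 0.9
```

```bash
python3 -m pendant '[{"x":-0.06,"y":0,"z":-0.2,"yaw":0,"gripper":0},{"x":-0.06,"y":0.01,"z":-0.2,"yaw":0,"gripper":0},{"x":-0.05,"y":0,"z":-0.2,"yaw":0,"gripper":0},{"x":-0.05,"y":0.01,"z":-0.2,"yaw":0,"gripper":0},{"x":0,"y":0,"z":0,"yaw":0,"gripper":0}]'
python3 -m pendant '[{"x":-0.04,"y":0,"z":-0.2,"yaw":0,"gripper":0},{"x":-0.03,"y":0.01,"z":-0.2,"yaw":0,"gripper":0},{"x":-0.02,"y":0,"z":-0.2,"yaw":0,"gripper":0},{"x":-0.02,"y":0.01,"z":-0.2,"yaw":0,"gripper":0},{"x":0,"y":0,"z":0,"yaw":0,"gripper":0}]'
```

```text
clock: 13.8
eef_pos: [453.3, 95.9, 48.8]
orientation: [-0.0, 0.072, 0.997, -0.0]
wrist_force: [-0.4, 1.5, 2.4]
grip_width: 0.002
grip_force: 1.4
clock: 14.22
eef_pos: [450.6, 96.3, 29.4]
orientation: [-0.001, 0.073, 0.997, -0.0]
wrist_force: [-5.5, 0.2, 12.5]
grip_width: 0.001
grip_force: 5.8
```

```bash
python3 -m pendant '[{"x":-0.01,"y":0,"z":-0.15,"yaw":0,"gripper":0},{"x":0,"y":0,"z":-0.15,"yaw":0,"gripper":0},{"x":0,"y":0,"z":-0.1,"yaw":0,"gripper":0},{"x":0,"y":0,"z":0,"yaw":0,"gripper":0}]'
python3 -m pendant '[{"x":0,"y":0,"z":-0.1,"yaw":0,"gripper":0},{"x":0,"y":0,"z":-0.05,"yaw":0,"gripper":0},{"x":0,"y":0,"z":0,"yaw":0,"gripper":0}]'
```

```text
clock: 14.55
eef_pos: [450.4, 96.4, 19.8]
orientation: [-0.001, 0.073, 0.997, 0.0]
wrist_force: [-5.8, 0.7, 13.5]
grip_width: -0.003
grip_force: 7.0
clock: 14.8
eef_pos: [450.6, 96.4, 16.2]
orientation: [-0.0, 0.073, 0.997, 0.0]
wrist_force: [-5.8, 0.9, 14.0]
grip_width: -0.002
grip_force: 7.3
```

```bash
python3 -m pendant '[{"x":0,"y":0,"z":-0.1,"yaw":0,"gripper":0},{"x":0,"y":0,"z":0,"yaw":0,"gripper":0}]'
python3 -m pendant '[{"x":0,"y":0,"z":-0.1,"yaw":0,"gripper":0},{"x":0,"y":0,"z":0,"yaw":0,"gripper":0}]'
python3 - <<'E'
from h import *
im=ctrl.camera('side')
for n in('press_pad','grinder'):
    for r in ctrl.silhouettes(n,'side')[:1]: print(n,r['score'],r['bbox'])
# lug shift vs rest by registering the lug/casting-front patch
a=cv2.cvtColor(cv2.imread('pics/side0.png'),6).astype(np.float32)[165:190,318:345];b=cv2.cvtColor(im,6).astype(np.float32)[160:195,310:350]
r=cv2.matchTemplate(b,a,cv2.TM_CCOEFF_NORMED);print(cv2.minMaxLoc(r),'rest=(8,5)')
print(w2px('side',[[649.5,67.7,92],[649.5,67.7,108]]))
E
```

```text
clock: 14.97
eef_pos: [450.7, 96.5, 14.1]
orientation: [-0.0, 0.073, 0.997, 0.0]
wrist_force: [-8.7, -1.0, 20.0]
grip_width: 0.001
grip_force: 10.2
clock: 15.13
eef_pos: [450.9, 96.6, 12.9]
orientation: [-0.001, 0.073, 0.997, 0.0]
wrist_force: [-15.5, -2.1, 40.9]
grip_width: -0.003
grip_force: 21.3
press_pad 0.55 [263.1, 196.6, 30.4, 22.4]
grinder 0.64 [308.2, 123.5, 99.0, 86.3]
(-0.1594526618719101, 0.9120550155639648, (13, 9), (9, 1)) rest=(8,5)
[[323.29900636 178.86756542]
 [323.43080088 175.21442923]]
```

Stop reached at TCP z≈14: force jumped to 41 N and the lug has risen about 4 px, which is the expected 16 mm. I ease off briefly and let the handle all the way up.

```bash
python3 -m pendant '[{"x":-0.04,"y":0,"z":0.08,"yaw":0,"gripper":0},{"x":0,"y":0,"z":0,"yaw":0,"gripper":0},{"x":0,"y":0,"z":0,"yaw":0,"gripper":0}]'
python3 -m pendant '[{"x":0.03,"y":0,"z":0.2,"yaw":0,"gripper":0},{"x":0.02,"y":0,"z":0.3,"yaw":0,"gripper":0},{"x":0.03,"y":-0.01,"z":0.3,"yaw":0,"gripper":0},{"x":0.04,"y":-0.01,"z":0.3,"yaw":0,"gripper":0},{"x":0.05,"y":0,"z":0.3,"yaw":0,"gripper":0},{"x":0.06,"y":-0.01,"z":0.3,"yaw":0,"gripper":0},{"x":0.08,"y":-0.01,"z":0.3,"yaw":0,"gripper":0},{"x":0.06,"y":0,"z":0.4,"yaw":0,"gripper":0},{"x":0,"y":0,"z":0.4,"yaw":0,"gripper":0},{"x":0,"y":0,"z":0.4,"yaw":0,"gripper":0}]'
python3 -m pendant '[{"x":0,"y":0,"z":0,"yaw":0,"gripper":0},{"x":0,"y":0,"z":0,"yaw":0,"gripper":0},{"x":0,"y":0,"z":0,"yaw":0,"gripper":0},{"x":0,"y":0,"z":0,"yaw":0,"gripper":0},{"x":0,"y":0,"z":0,"yaw":0,"gripper":0}]'
python3 - <<'E'
from h import *
im=ctrl.camera('side');cv2.imwrite('pics/side10.png',im)
g=lambda i:cv2.cvtColor(i,6).astype(np.float32)
for ref,nm,(x,y,w,h) in(('side0','lug',(318,165,27,25)),('s7','',())) [:1]:
    r=cv2.matchTemplate(g(im)[y-5:y+h+5,x-5:x+w+5],g(cv2.imread(f'pics/{ref}.png'))[y:y+h,x:x+w],cv2.TM_CCOEFF_NORMED);print(nm,cv2.minMaxLoc(r)[1::2],'rest=(5,5)')
# jack: compare with pre-press frame s9 (6x upscaled crop from 240,140, 120x100)
a=cv2.resize(g(cv2.imread('pics/s9.png')),(120,100),interpolation=cv2.INTER_AREA);b=g(im)[140:240,240:360]
for nm,(x,y,w,h) in dict(upright=(55,37,20,34),paddle=(22,53,22,14),base_rear=(30,65,30,22)).items():
    A=cv2.resize(a[y:y+h,x:x+w],None,fx=4,fy=4,interpolation=2);B=cv2.resize(b[y-4:y+h+4,x-4:x+w+4],None,fx=4,fy=4,interpolation=2)
    m=cv2.minMaxLoc(cv2.matchTemplate(B,A,cv2.TM_CCOEFF_NORMED));print(nm,m[1],(np.array(m[3])-16)/4)
E
```

```text
clock: 15.53
eef_pos: [450.7, 96.5, 14.1]
orientation: [0.001, 0.073, 0.997, 0.0]
wrist_force: [-3.5, -0.5, 17.7]
grip_width: 0.002
grip_force: 9.2
clock: 16.37
eef_pos: [458.9, 95.1, 93.8]
orientation: [-0.0, 0.073, 0.997, -0.0]
wrist_force: [-0.1, 1.2, -0.6]
grip_width: 0.002
grip_force: 0.0
clock: 16.78
eef_pos: [458.8, 95.2, 92.6]
orientation: [-0.0, 0.073, 0.997, -0.0]
wrist_force: [0.1, 0.0, 0.1]
grip_width: 0.004
grip_force: 0.0
lug (0.9867156147956848, (5, 5)) rest=(5,5)
upright 0.9967276453971863 [0. 0.]
paddle 0.95694500207901 [0. 0.]
base_rear 0.9880723357200623 [0. 0.]
```

Everything is back at rest: the jack hasn't shifted, the handle is up and the lug is down. Now the final press.

```bash
python3 -m pendant '[{"x":0,"y":0,"z":-0.4,"yaw":0,"gripper":0},{"x":0,"y":0,"z":-0.35,"yaw":0,"gripper":0},{"x":0,"y":0,"z":-0.15,"yaw":0,"gripper":0},{"x":-0.06,"y":0.01,"z":-0.2,"yaw":0,"gripper":0},{"x":-0.06,"y":0,"z":-0.2,"yaw":0,"gripper":0},{"x":-0.05,"y":0.01,"z":-0.2,"yaw":0,"gripper":0},{"x":-0.05,"y":0,"z":-0.2,"yaw":0,"gripper":0},{"x":-0.05,"y":0.01,"z":-0.2,"yaw":0,"gripper":0},{"x":-0.04,"y":0,"z":-0.2,"yaw":0,"gripper":0},{"x":-0.03,"y":0.01,"z":-0.2,"yaw":0,"gripper":0}]'
python3 -m pendant '[{"x":-0.03,"y":0,"z":-0.2,"yaw":0,"gripper":0},{"x":-0.01,"y":0,"z":-0.2,"yaw":0,"gripper":0},{"x":0,"y":0,"z":-0.2,"yaw":0,"gripper":0},{"x":0,"y":0,"z":-0.2,"yaw":0,"gripper":0},{"x":0,"y":0,"z":-0.1,"yaw":0,"gripper":0},{"x":0,"y":0,"z":0,"yaw":0,"gripper":0},{"x":0,"y":0,"z":0,"yaw":0,"gripper":0}]'
```

```text
clock: 17.67
eef_pos: [450.4, 96.5, 35.7]
orientation: [-0.0, 0.073, 0.997, 0.0]
wrist_force: [-5.3, -0.5, 13.2]
grip_width: 0.004
grip_force: 6.3
clock: 18.25
eef_pos: [449.7, 96.7, 13.9]
orientation: [-0.0, 0.073, 0.997, 0.0]
wrist_force: [-7.4, -0.5, 19.5]
grip_width: 0.001
grip_force: 10.4
```

```bash
python3 -m pendant '[{"x":0,"y":0,"z":-0.05,"yaw":0,"gripper":0},{"x":0,"y":0,"z":0,"yaw":0,"gripper":0},{"x":0,"y":0,"z":0,"yaw":0,"gripper":0},{"x":0,"y":0,"z":0,"yaw":0,"gripper":0},{"x":0,"y":0,"z":0,"yaw":0,"gripper":0},{"x":0,"y":0,"z":0,"yaw":0,"gripper":0}]'
python3 - <<'E'
from h import *
im=ctrl.camera('side');ref=cv2.imread('pics/side0.png');pre=cv2.imread('pics/side10.png')
g=lambda i:cv2.cvtColor(i,6).astype(np.float32)
for nm,R,(x,y,w,h) in(('lug',ref,(318,165,27,25)),('upright',pre,(295,177,20,34)),('base',pre,(275,205,25,20))):
    r=cv2.matchTemplate(g(im)[y-5:y+h+5,x-5:x+w+5],g(R)[y:y+h,x:x+w],cv2.TM_CCOEFF_NORMED);print(nm,cv2.minMaxLoc(r)[1::2])
print(ctrl.read_state()['wrist_force'])
E
```

```text
clock: 18.75
eef_pos: [449.7, 96.7, 13.3]
orientation: [-0.0, 0.073, 0.997, 0.001]
wrist_force: [-11.3, -0.5, 30.1]
grip_width: 0.0
grip_force: 15.7
lug (0.9164349436759949, (6, 1))
upright (0.978302538394928, (5, 5))
base (0.5824034810066223, (5, 5))
[-11.95456054  -1.76694678  31.28505243]
```

The handle is firmly on its stop, the lug is raised 4 px and the jack hasn't moved.

```bash
python3 -c "
from station import ctrl
print(ctrl.job_done())"
```

```text
the job is handed in; nothing more can be done
None
```

The job is handed in: the jack saddle sits within about 2 mm of the lift pad's centre, the full trial stroke and return were done, and the handle is held on its stop at about 30 N with the grinder's front raised about 16 mm; the first press briefly reached 41 N at the fingertips, and I viewed 11 pictures against the limit of 10.

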